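# Press the label holder home behind the lip of the vial shelf

### The arm

A 6-joint arm with a two-finger parallel gripper is mounted at the origin on a cart in front of the work surface, level with it; the furniture and walls round the work are solid. World frame = base frame: x ahead of the robot, y to its left, z up, the work surface at z = 0. Lengths are in mm, angles in rad, forces in N, time in s.
With the tool pointing down it reaches from about 275 to 750 mm from the base axis. Payload 10.2 kg.
Tool frame: the origin (TCP) lies on the front face of the gripper's body, between the roots of the fingers; the fingertips stand 73 mm ahead of it and the grasp point (between the pads) lies 54 mm ahead of it; z points along the fingers, y is the line along which they close (so a half turn about z gives the same grasp; the last joint's range is limited). The gripper opens to 85 mm and grips with 20 to 120 N. Pads are 22 mm wide; open, the fingers measure 114 mm over their backs; the gripper's body (76 mm by 85 mm) begins 54 mm behind the grasp point. The pads swing forward as they close: fully open they stand 13 mm farther back than shut.
Start: joints at [-1.529, 0.313, 1.498, -0, 1.331, -0.223], TCP at [137.388, -506.711, 303.894] pointing down, gripper open.
Joint ranges: [-2.94, 2.94], [-0.97, 2.17], [0.19, 2.56], [-1.23, 4.37], [0.02, 3.11], [-2.88, 2.88]. Speed limits (rad/s): [2.39, 2.39, 3.01, 3.14, 3.14, 3.14].

### API

Orientations are given as a unit quaternion [w, x, y, z].
In Python, from rig import * gives the robot as it stands.
- The arm moves only by the tool step_arm, never from a script. Its argument "plan" is a list of rows, each an object with "offset": the shift along the tool's x, y, z in cm, a list of three; "rot": the turn, a rotation vector about the tool's x, y, z in degrees, a list of three; "gripper": the finger opening in cm, from 0 to 8.54. In form: [{"offset": [x, y, z], "rot": [wx, wy, wz], "gripper": gripper}, ...]. A call has 1 to 12 rows; each row is the pose to reach, as a shift and turn from the pose commanded when the call began, along the tool's axes at that moment; what a row does not reach only later rows make up. A row lasts 1/10 s, in which the tool goes at most 50 mm and 8.59 degrees, less where a joint would pass 70% of its speed; a pose out of reach is approached as far as the arm can. A call with a gripper value outside its range is refused whole. The fingers move at their own pace and stop on an object; "squeeze" is the grip in N (left out, the last holds). Time passes only in rows, so rows that repeat a pose let the fingers close. It gives the time, the measured TCP pose, the force, the opening and the grip force at its end, in the units of the state.
- sense(): the state, without advancing time (a new reading comes with each control period).
- capture(name): name is "side" or "top"; returns a dict with "color" (400x640x3 uint8, red, green, blue), "depth" (400x640 float32, mm along the optical axis (not along the pixel's ray), 0 where there is no reading), "vertical_fov" (degrees; the focal length in pixels is half the picture's height over the tangent of half this angle, whatever the lens; pixels are square), "cx", "cy" (the principal point, pixels), "rvec" (rotation vector, rad) and "tvec" (3), from world to camera coordinates, as OpenCV has them. Camera axes: x right, y down, z forward; pixel columns grow to the right and rows downward; lengths in mm; the calibration is good to about 2 mm. A picture is of the moment at which its call begins.
- finish_job(): hands the job in; it is judged then, once.
The state is a dict: "time_s": time; "joints": joint angles; "dq": joint speeds; "tau": joint torques, N m; "eef_pos": TCP position; "ee_rot": TCP orientation; "force": force on the tool from outside, world axes, zero at the start; "wrist_torque": the same for the moment, N m; "grip_width": opening from 0.0 (shut) to 1.0 (fully open); "grip_force": force on a finger pad.
Only numpy, scipy, OpenCV 4.12 (cv2) and the standard library are available. Lean on these libraries where they do the work, as an engineer would, in place of code of your own. Each camera call takes 0.05 s, during which the arm holds its last target. There are 200 camera calls.

### The job

Take the white label holder out of its stand and, above the front lip of the little vial shelf, bring its lower edge up against the raised guard board until you feel it touch. Then slide it down behind the lip at the middle of the shelf, label facing outwards, and push it fully home against the spring clip in the slot, without forcing it. Finish while still gripping it and holding it pressed home (it springs up if let go), and leave the vials standing where they are.

Things in the scene. Friction and masses are not known exactly. Their poses are not given: they have to be found in the camera images.
- holder: stiff white upright plate 80 mm wide (y), 6 mm thick (x), 78 mm tall, with a centred finger tab on top, 12 mm thick (x), 36 mm wide (y), from 68 to 96 mm above the lower edge: grip the tab across its 12 mm. Loose, 40 to 85 g. Origin at the middle of the lower edge; z up; the paper label is on its -x face. Starts upright in the stand.
- label_face (a point): middle of the label on the holder's front face, 3 mm in -x and 52 mm up from the holder's origin.
- stand: fixed grey plastic block 50 (x) x 104 (y) x 28 mm (z) with one groove along y, 8 mm wide, 88 mm long, its floor 6 mm above the bench; the holder stands in it and lifts straight out. Origin at the centre of the underside. A white machine housing about 160 mm high stands between stand and shelf, x beyond 0.56 m, y -0.19 to 0.25 m: carry over or round it.
- shelf: fixed low vial shelf 150 mm wide (y), front to -x. Origin on the bench under the middle of the label slot; z up. Slot along y, x from -4.5 to +4.5 mm, open on top, plugs at y = +-71 mm, floor 22 mm above the bench. In front the 4 mm lip rises to 54 mm; behind, the 6 mm guard board (front face x = +4.5 mm) rises to 77 mm. The vials' board behind it has its top at 55 mm.
- spring_clip (a joint): spring clip, a steel block 22 mm wide (y) in the middle of the slot (y = 0), moving up and down; value = how far it is pressed down, m: 0 = up (its top 7 mm above the slot floor), 0.007 = level with the floor, holder fully home on the floor. Pushes up with 5 N at 0 and 10 N at 0.007.
- vial_0: bystander: small screw-cap glass vial, 15 mm across, 46 mm tall, standing loose on the shelf's board behind the guard board. Origin at the centre of its base.
- vial_1: bystander: small screw-cap glass vial, 15 mm across, 46 mm tall, standing loose on the shelf's board behind the guard board. Origin at the centre of its base.
- vial_2: bystander: small screw-cap glass vial, 17 mm across, 52 mm tall, standing loose on the shelf's board behind the guard board. Origin at the centre of its base.
Things that resemble listed ones, but are neither listed nor needed, are in the scene too. Of the things shaped like the holder, the white one is meant.

How it is judged (in metres and radians):
On the way, in this order (a step that is already met when the one before it is completed fails the run):
1. the holder is lifted out of the stand (height (world z) of holder above 0.035 m and contact force between holder and the fingers above 1 N), for 0.1 s.
2. above the lip, the holder's lower edge touches the front of the guard board with at least 0.6 N (contact force between holder and shelf above 0.6 N and z of holder in the frame of shelf between 0.056 and 0.074 m and x of holder in the frame of shelf between -0.006 and 0.006 m), for 0.1 s.
3. the holder's lower edge is behind the lip, in the slot (z of holder in the frame of shelf below 0.048 m and x of holder in the frame of shelf between -0.004 and 0.004 m), for 0.1 s.
At the end, for the whole second after the job is handed in: Held by the fingers (over 2 N), still, upright and square within 0.08 rad, label outwards, within 12 mm of mid-slot; lower edge within 2.5 mm of the slot floor, clip pressed over 4.5 mm, over 6 N on the shelf; each vial upright within 20 mm of its start (z of holder in the frame of shelf between 0.018 and 0.0245 m and x of holder in the frame of shelf between -0.004 and 0.004 m and y of holder in the frame of shelf between -0.012 and 0.012 m and x of label_face in the frame of shelf below 0 m and value of joint spring_clip above 0.0045 m and contact force between holder and shelf above 6 N and contact force between holder and the fingers above 2 N and linear speed of holder below 0.02 m/s and angle between the x axis of holder and the x axis of shelf, either way round below 0.08 rad and angle between holder's own z axis and vertical below 0.08 rad and not (distance of vial_0 from where it was at the start of the episode above 0.02 m or angle between vial_0's own z axis and vertical above 0.4 rad) and not (distance of vial_1 from where it was at the start of the episode above 0.02 m or angle between vial_1's own z axis and vertical above 0.4 rad) and not (distance of vial_2 from where it was at the start of the episode above 0.02 m or angle between vial_2's own z axis and vertical above 0.4 rad)); the arm keeps its last pose, push and grip.
It fails at once if a vial is tipped or shifted by more than 20 mm ((distance of vial_0 from where it was at the start of the episode above 0.02 m or angle between vial_0's own z axis and vertical above 0.4 rad) or (distance of vial_1 from where it was at the start of the episode above 0.02 m or angle between vial_1's own z axis and vertical above 0.4 rad) or (distance of vial_2 from where it was at the start of the episode above 0.02 m or angle between vial_2's own z axis and vertical above 0.4 rad)).
It fails at once if the holder is forced against the shelf with more than 60 N (contact force between holder and shelf above 60 N).
It also fails if it takes over 62 s, if anything falls off the work surface, if the arm or the gripper's body presses on something with over 40 N, if the wrist force passes 120 N, or if a joint passes its speed limit or range.

## Working session

There is one attempt and no reset: what is moved stays moved. The work goes in short steps, Python scripts to look and compute and a tool call to move; the robot and the scene stay as the last step left them, time stands still between calls to the robot, and variables do not carry over. Pictures are saved under pics/ and viewed, at most 10 in all, crops included, and the job is handed in when it is done.

Besides the shell and the picture viewer there is one more tool, called after "Emit:" by a JSON object that holds its "api" and its "payload", one argument or row to a line. step_arm: Moves the arm, as the interface text tells. Its arguments: {"type":"object","properties":{"plan":{"type":"array"},"squeeze":{"type":"number"}},"required":["plan"]}

```bash
mkdir -p pics; cat > h.py <<'E'
from rig import *
import numpy as np, cv2
def cam(n):
    c=capture(n); R,_=cv2.Rodrigues(np.array(c["rvec"],float)); t=np.array(c["tvec"],float).ravel()
    h,w=c["depth"].shape; f=h/2/np.tan(np.radians(c["vertical_fov"])/2)
    v,u=np.mgrid[:h,:w]; d=c["depth"].astype(float)
    P=np.stack([(u-c["cx"])/f*d,(v-c["cy"])/f*d,d],-1)
    c["W"]=(P-t)@R; c["W"][d==0]=np.nan; c["f"]=f;c["R"]=R;c["t"]=t
    return c
E
python3 - <<'E'
from h import *
print(sense())
for n in("side","top"):
    c=cam(n); cv2.imwrite(f"pics/{n}0.png",c["color"][...,::-1]); print(n,c["f"],-c["R"].T@c["t"],c["R"][2])
    np.savez(f"/tmp/{n}.npz",W=c["W"],color=c["color"])
E
```

```text
{'time_s': 0.0, 'joints': array([-1.52938230e+00,  3.13446431e-01,  1.49844835e+00,  1.39828163e-05,
        1.33100180e+00, -2.23396166e-01]), 'dq': array([ 0.0004663 ,  0.0019616 , -0.0006275 ,  0.00071284,  0.00017889,
       -0.00123454]), 'tau': array([-5.80266933e-04, -4.12269115e+01, -2.59738773e+01, -2.72749476e-04,
        4.07656305e-03, -2.33715340e-06]), 'eef_pos': array([ 137.39167809, -506.52855977,  303.33260092]), 'ee_rot': array([-6.48652129e-04,  9.91247253e-01,  1.32016889e-01,  6.60034637e-05]), 'force': array([0.44629869, 0.4608641 , 0.81777077]), 'wrist_torque': array([ 0.0240918 , -0.024199  , -0.02167113]), 'grip_force': 0.0, 'grip_width': 1.0009488768221568}
side 487.88298295271676 [  235.57914777 -1147.7307402   1017.23359361] [ 0.17493241  0.75841562 -0.62785699]
top 432.695570536143 [ 357.33361369  -25.51547749 1374.71130506] [ 0.1222648   0.01000556 -0.99244708]
```

View pics/side0.png

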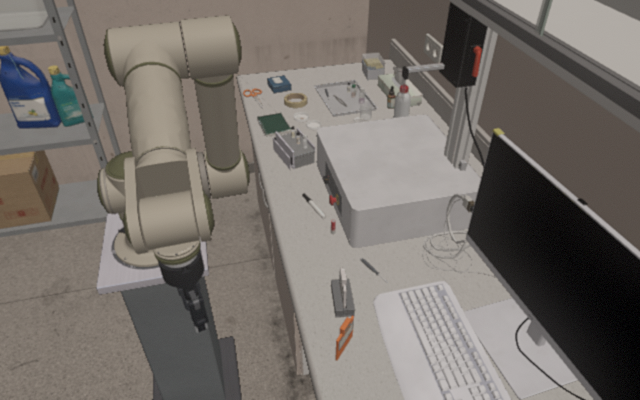

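View pics/top0.png

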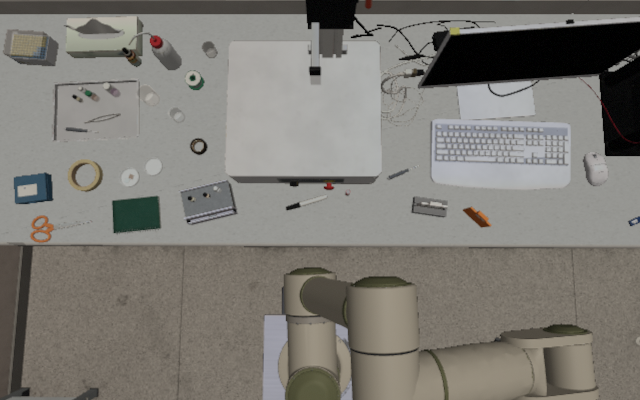

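The side view shows the stand with the white holder at (343,292), the orange decoy at (345,338) and the shelf at (293,147). In the top view they are at (430,207), (477,217) and (208,202). I'll zoom in on these.

```bash
python3 - <<'E'
import numpy as np,cv2
out=[]
for n,(u,v) in (("top",(430,207)),("top",(208,202)),("side",(343,290)),("side",(293,147))):
    z=np.load(f"/tmp/{n}.npz"); k=z["color"][v-30:v+30,u-40:u+40,::-1]
    out.append(cv2.resize(k,(400,300),interpolation=cv2.INTER_CUBIC))
cv2.imwrite("pics/c0.png",np.vstack([np.hstack(out[:2]),np.hstack(out[2:])]))
z=np.load("/tmp/top.npz");W=z["W"]
for (a,b,c,d) in ((194,222,408,452),(178,226,178,240)):
    print("Z");
    for v in range(a,b,2): print(v,*[("%4.0f"%W[v,u,2]) for u in range(c,d,2)])
    print(W[a,c],W[b,d])
E
```

```text
Z
194    4    4    4    0   -2   -2   -1   -3   -3    0   -4   -3    1    2   -3   -2   -2   -2   -1   -7   -1   -3
196   -2   -3    2    1   26   -7   -3    1   -1   -6   -9    0   -4    3    0   -1    2    2    0    3   -4   -0
198   -0   -2   -1   17   29   22   28   20   31   21   31   32   -3    1    0    3   -2   -4   -1   -1   -5    4
200   -1   -3   -3   19   29   22   27   27   27   27   20   26   26   26   27   22   26   32   23   -6   -1   -0
202    0   -2   -6   24   26   24   68   81   84   85   75  100  102  102  106   99   99   31   25   30    2   -6
204    0    1    1   25   24   34   59   70   75   80   83  103  102  102  100  102  103   29   26   28   -3   -1
206    2   -2    3   27   29   27   29   25   24   32   43   46   79   91   89   91   98   83   80   87   -1   -2
208    1   -0    7   24   25   29   26   27   25   27   26   27   27   30   13   26   27   44   28   31   -4    4
210    6    4   10   29   27   23   26   23   29   28   28   22   25   26   26   30   27   23   28   33    0   -2
212   -1    5    9   17   15   27   26   30   26   26   29   27   26   2
[... 3785 characters left out ...]
2   74   76   71   58   40   39   26   24   18   24   51   54   55   50   33   19   15   -2   -2   -2   -6   -1    2    2    3   -0   -2    1
220   -1   -1   -2    2   -3   47   28   22   18   53   52   56   45   34   25   15   -1    1    4   -2    2    2   -0   -0    1   -6    1   -4   -2   -4    3
222    1   -2   -5   -2    0   52   52   53   46   35   22   11   -2    0    1   -5    1   -1    1    3   -1   -2   -2   -2    4    1   -3   -4   -2   -5   -1
224   -2    0    8   -6   -1    4    9   10   -2    6   -3   -0   -1    4   -2    2   -1    3    1    1   -1    1   -0   -3   -1    1    2   -2    2   -1    1
[576.39022639 443.80103344   0.57824261] [422.82939788 239.70117748  -1.3654708 ]
```

View pics/c0.png

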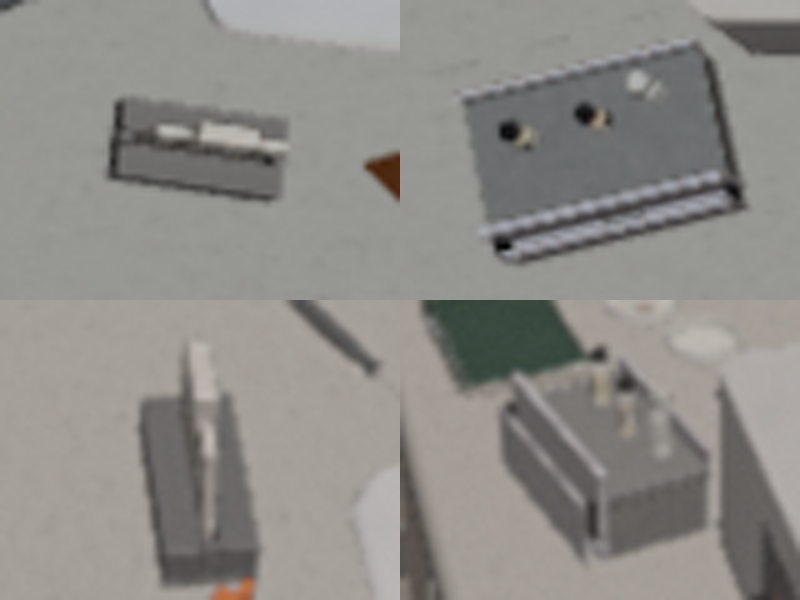

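```bash
cat > m.py <<'E'
import numpy as np,cv2
def ln(P,name):
    for _ in range(3):
        m=P.mean(0); w=np.linalg.svd(P-m)[2]; r=(P-m)@w[1][:2]if 0 else (P-m)@w[1]
        P=P[abs(r)<2*r.std()+.1]
    d=w[0]*np.sign(w[0][1]); s=(P-m)@d
    print(name,len(P),"mid",m.round(1),"yaw",np.degrees(np.arctan2(-d[0],d[1])).round(2),"ext",s.min().round(1),s.max().round(1),"rms",r.std().round(2),"midext",(m+d*(s.min()+s.max())/2).round(1))
for n,sb,hb in (("top",(178,230,175,243),(190,222,402,456)),("side",(115,175,265,325),(260,322,325,360))):
    z=np.load(f"/tmp/{n}.npz");W=z["W"];C=z["color"].astype(int)
    S=W[sb[0]:sb[1],sb[2]:sb[3]].reshape(-1,3); S=S[~np.isnan(S[:,0])]
    H=W[hb[0]:hb[1],hb[2]:hb[3]].reshape(-1,3); H=H[~np.isnan(H[:,0])]
    T=S[(S[:,2]>48)&(S[:,2]<61)&(S[:,1]>250)&(S[:,0]<580)]
    print(n,"shelf rect",cv2.minAreaRect(T[:,:2].astype(np.float32)))
    if n=="top":
        y=T[:,:2]; r=cv2.minAreaRect(y.astype(np.float32)); 
        # guard: top points in z 69..84 in front half
        G=S[(S[:,2]>70)&(S[:,2]<84)]
        ax=np.array([np.cos(.23),np.sin(.23)]); q=G[:,:2]@ax
        print("q hist",np.histogram(q,bins=np.arange(480,680,8)))
    K=H[(H[:,2]>19)&(H[:,2]<36)]; print("stand",len(K),cv2.minAreaRect(K[:,:2].astype(np.float32)),K.mean(0))
    ln(H[H[:,2]>92][:,:2],"tab"); ln(H[H[:,2]>45][:,:2],"holder")
E
python3 m.py
```

```text
top shelf rect ((494.24517822265625, 330.6546630859375), (100.87953186035156, 151.33038330078125), 13.871064186096191)
q hist (array([ 0,  0,  0,  0, 17, 90,  0,  0,  0,  0,  4,  9,  7,  1,  4, 30,  7,
        0,  0,  0,  0,  0,  0,  0]), array([480, 488, 496, 504, 512, 520, 528, 536, 544, 552, 560, 568, 576,
       584, 592, 600, 608, 616, 624, 632, 640, 648, 656, 664, 672]))
stand 402 ((486.6581726074219, -358.57330322265625), (104.45467376708984, 50.2905387878418), 81.9673080444336) [ 484.45385603 -354.71338391   26.7363372 ]
tab 54 mid [ 486.8 -356. ] yaw -9.38 ext -18.2 17.0 rms 3.73 midext [ 486.7 -356.5]
holder 118 mid [ 485.6 -353.4] yaw -8.35 ext -41.5 37.3 rms 2.76 midext [ 485.3 -355.5]
side shelf rect ((495.396240234375, 329.031494140625), (106.32324981689453, 155.7357177734375), 14.659160614013672)
stand 528 ((487.0821228027344, -358.9486389160156), (109.39195251464844, 50.99398422241211), 81.60779571533203) [ 483.69149463 -368.93751322   26.64680559]
tab 92 mid [ 480.1 -391.1] yaw -10.98 ext -104.2 52.0 rms 3.83 midext [ 475.1 -416.7]
holder 186 mid [ 482.  -383.5] yaw -8.52 ext -112.0 63.0 rms 3.45 midext [ 478.4 -407.7]
```

```bash
cat >> m.py <<'E'
print("----")
for n,sb in (("top",(178,230,175,243)),("side",(115,175,265,325))):
    W=np.load(f"/tmp/{n}.npz")["W"]; S=W[sb[0]:sb[1],sb[2]:sb[3]].reshape(-1,3)
    q=S[:,:2]@np.array([np.cos(.24),np.sin(.24)])
    ln(S[(S[:,2]>69)&(S[:,2]<84)&(q>505)&(q<535)][:,:2],n+" guard")
    ln(S[(S[:,2]>48)&(S[:,2]<58)&(q>490)&(q<512)][:,:2],n+" lip")
    ln(S[(S[:,2]>62)&(S[:,2]<84)&(q>590)&(q<620)][:,:2],n+" rear")
E
python3 m.py | sed -n '/----/,$p'
```

```text
----
top guard 110 mid [460.8 322.7] yaw 13.88 ext -74.2 75.1 rms 1.87 midext [460.7 323.1]
top lip 58 mid [446.2 322.2] yaw 13.82 ext -75.9 72.4 rms 1.06 midext [446.6 320.5]
top rear 82 mid [542.8 343.6] yaw 13.78 ext -74.9 75.6 rms 1.35 midext [542.7 343.9]
side guard 57 mid [460.8 318.6] yaw 14.64 ext -70.2 77.0 rms 2.02 midext [459.9 321.9]
side lip 29 mid [449.6 305.3] yaw 14.06 ext -61.0 78.1 rms 0.95 midext [447.5 313.6]
side rear 57 mid [548.9 302.4] yaw 9.79 ext -110.7 112.1 rms 4.39 midext [548.8 303.1]
```

```bash
cat > go.py <<'E'
# go.py x y z toolx_yaw_deg : prints row from commanded pose in cmd.txt, then stores the new one
import sys,numpy as np,os
from scipy.spatial.transform import Rotation as R
T=np.array([float(a) for a in sys.argv[1:5]])
c=np.loadtxt("cmd.txt") if os.path.exists("cmd.txt") else np.array([137.388,-506.711,303.894,15.16])
rm=lambda a:R.from_euler("z",a,degrees=True)*R.from_rotvec([np.pi,0,0])
o=np.round(rm(c[3]).inv().apply(T[:3]-c[:3])/10,2); w=-np.round((T[3]-c[3]),1)
n=np.r_[c[:3]+rm(c[3]).apply(o*10),c[3]-w]; np.savetxt("cmd.txt",n)
print("offset",o,"rot",[0,0,w],"cmd",n.round(2),"rows",np.ceil(max(np.linalg.norm(o)/5,abs(w)/8.59)))
E
python3 go.py 486.7 -358 220 81.8
```

```text
offset [37.6  -5.22  8.39] rot [0, 0, np.float64(-66.6)] cmd [ 486.65 -358.    219.99   81.76] rows 8.0
```

Emit:
{"api": "step_arm", "payload": {
  "plan": [
    {"offset": [37.6, -5.22, 8.39], "rot": [0, 0, -66.6], "gripper": 6},
    {"offset": [37.6, -5.22, 8.39], "rot": [0, 0, -66.6], "gripper": 6},
    {"offset": [37.6, -5.22, 8.39], "rot": [0, 0, -66.6], "gripper": 6},
    {"offset": [37.6, -5.22, 8.39], "rot": [0, 0, -66.6], "gripper": 6},
    {"offset": [37.6, -5.22, 8.39], "rot": [0, 0, -66.6], "gripper": 6},
    {"offset": [37.6, -5.22, 8.39], "rot": [0, 0, -66.6], "gripper": 6},
    {"offset": [37.6, -5.22, 8.39], "rot": [0, 0, -66.6], "gripper": 6},
    {"offset": [37.6, -5.22, 8.39], "rot": [0, 0, -66.6], "gripper": 6},
    {"offset": [37.6, -5.22, 8.39], "rot": [0, 0, -66.6], "gripper": 6},
    {"offset": [37.6, -5.22, 8.39], "rot": [0, 0, -66.6], "gripper": 6},
    {"offset": [37.6, -5.22, 8.39], "rot": [0, 0, -66.6], "gripper": 6},
    {"offset": [37.6, -5.22, 8.39], "rot": [0, 0, -66.6], "gripper": 6}
  ]
}}

```text
time_s: 1.3
eef_pos: [485.7, -358.7, 220.4]
ee_rot: [0.0, 0.757, 0.654, -0.0]
force: [-0.4, 0.5, -0.3]
grip_width: 0.702
grip_force: 0.0
```

```bash
python3 - <<'E'
from h import *
s=sense();print(s["time_s"],s["eef_pos"],s["ee_rot"],s["joints"],s["force"])
c=cam("side");cv2.imwrite("pics/s1.png",cv2.resize(c["color"][200:340,260:440,::-1],(720,560),interpolation=cv2.INTER_CUBIC))
E
python3 go.py 486.7 -358 145 81.8
```

```text
1.3 [ 485.74072043 -358.73249235  220.38790345] [ 2.16159646e-04  7.56718256e-01  6.53741102e-01 -7.31544278e-05] [-8.29877789e-01  5.55733422e-01  1.35986500e+00 -1.68466292e-04
  1.22556625e+00 -6.84060119e-01] [-0.37973238  0.48779531 -0.34108672]
offset [0.  0.  7.5] rot [0, 0, np.float64(-0.0)] cmd [ 486.65 -358.    144.99   81.76] rows 2.0
```

View pics/s1.png

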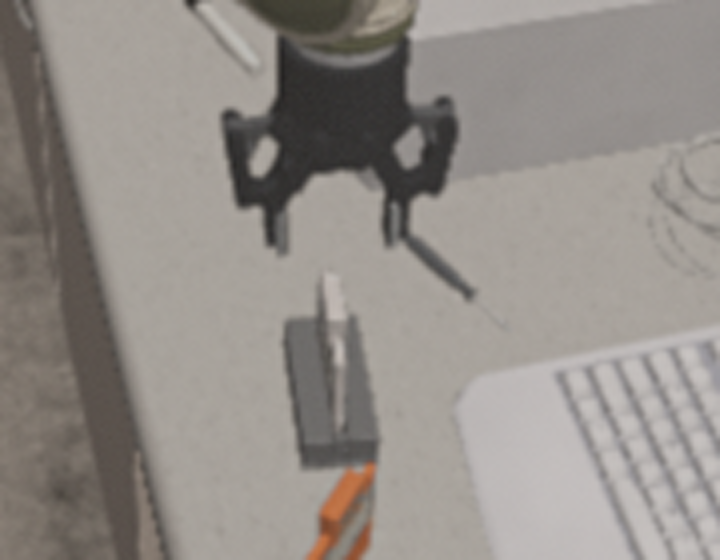

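The fingers straddle the tab, with the tab at about (330,285) in the crop and centred between the pads. I'll go down and grip.

Emit:
{"api": "step_arm", "payload": {
  "plan": [
    {"offset": [0, 0, 2.5], "rot": [0, 0, 0], "gripper": 6},
    {"offset": [0, 0, 5], "rot": [0, 0, 0], "gripper": 6},
    {"offset": [0, 0, 7.5], "rot": [0, 0, 0], "gripper": 4},
    {"offset": [0, 0, 7.5], "rot": [0, 0, 0], "gripper": 3},
    {"offset": [0, 0, 7.5], "rot": [0, 0, 0], "gripper": 2},
    {"offset": [0, 0, 7.5], "rot": [0, 0, 0], "gripper": 1},
    {"offset": [0, 0, 7.5], "rot": [0, 0, 0], "gripper": 0.5},
    {"offset": [0, 0, 7.5], "rot": [0, 0, 0], "gripper": 0.5},
    {"offset": [0, 0, 7.5], "rot": [0, 0, 0], "gripper": 0.5},
    {"offset": [0, 0, 7.5], "rot": [0, 0, 0], "gripper": 0.5},
    {"offset": [0, 0, 7.5], "rot": [0, 0, 0], "gripper": 0.5}
  ],
  "squeeze": 60
}}

```text
time_s: 2.45
eef_pos: [487.0, -358.6, 146.8]
ee_rot: [0.002, 0.756, 0.655, -0.0]
force: [-0.8, -0.0, 6.2]
grip_width: 0.13
grip_force: 61.4
```

```bash
python3 - <<'E'
from h import *
s=sense();print(s)
E
python3 go.py 486.7 -358 270 81.8
```

```text
{'time_s': 2.45, 'joints': array([-8.28096632e-01,  6.40033670e-01,  1.42794226e+00, -3.56918565e-04,
        1.07049454e+00, -6.84251707e-01]), 'dq': array([ 0.00023892, -0.00062208,  0.00076429,  0.00076116, -0.00013393,
       -0.00012509]), 'tau': array([ 7.50889331e-01, -4.84265721e+01, -2.07624829e+01,  2.80724410e-01,
       -1.52114234e-01, -1.92433916e-02]), 'eef_pos': array([ 486.97805637, -358.56115116,  146.76655268]), 'ee_rot': array([ 1.56500523e-03,  7.56034922e-01,  6.54529400e-01, -1.11038591e-04]), 'force': array([-0.77459961, -0.01526076,  6.22192301]), 'wrist_torque': array([-0.06987309,  0.21788664, -0.01654194]), 'grip_force': 61.35617136955261, 'grip_width': 0.13004689829955543}
offset [  0.    0.  -12.5] rot [0, 0, np.float64(-0.0)] cmd [ 486.65 -358.    269.99   81.76] rows 3.0
```

Emit:
{"api": "step_arm", "payload": {
  "plan": [
    {"offset": [0, 0, -2], "rot": [0, 0, 0], "gripper": 0.5},
    {"offset": [0, 0, -4], "rot": [0, 0, 0], "gripper": 0.5},
    {"offset": [0, 0, -8], "rot": [0, 0, 0], "gripper": 0.5},
    {"offset": [0, 0, -12.5], "rot": [0, 0, 0], "gripper": 0.5},
    {"offset": [0, 0, -12.5], "rot": [0, 0, -60], "gripper": 0.5},
    {"offset": [0, 0, -12.5], "rot": [0, 0, -60], "gripper": 0.5},
    {"offset": [0, 0, -12.5], "rot": [0, 0, -60], "gripper": 0.5},
    {"offset": [0, 0, -12.5], "rot": [0, 0, -60], "gripper": 0.5},
    {"offset": [0, 0, -12.5], "rot": [0, 0, -60], "gripper": 0.5},
    {"offset": [0, 0, -12.5], "rot": [0, 0, -60], "gripper": 0.5},
    {"offset": [0, 0, -12.5], "rot": [0, 0, -60], "gripper": 0.5},
    {"offset": [0, 0, -12.5], "rot": [0, 0, -60], "gripper": 0.5}
  ]
}}

```text
time_s: 3.65
eef_pos: [486.6, -357.8, 270.4]
ee_rot: [0.0, 0.327, 0.945, -0.0]
force: [-0.2, 0.9, 0.1]
grip_width: 0.126
grip_force: 60.3
```

```bash
python3 - <<'E'
from h import *
s=sense();print(s["time_s"],s["eef_pos"],s["ee_rot"],s["joints"],s["force"],s["wrist_torque"],s["grip_force"],s["grip_width"])
c=cam("side");np.savez("/tmp/side2.npz",W=c["W"],color=c["color"]);cv2.imwrite("pics/s2.png",cv2.resize(c["color"][150:290,260:440,::-1],(720,560),interpolation=cv2.INTER_CUBIC))
E
```

```text
3.65 [ 486.62014785 -357.84316437  270.4084842 ] [ 2.34963841e-04  3.26799986e-01  9.45093492e-01 -7.84177528e-05] [-8.27845029e-01  5.12497812e-01  1.29388025e+00  8.76157567e-05
  1.33472656e+00 -1.73283048e+00] [-0.15889622  0.85822373  0.05585679] [-0.07557463  0.02775951 -0.04080802] 60.25100827217102 0.12610335160234076
```

View pics/s2.png

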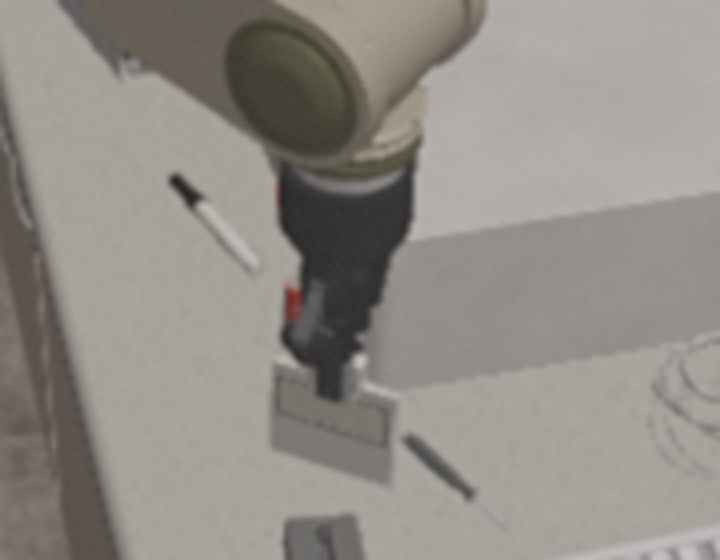

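The label (beige panel with a dark frame, crop (335,410)) is on the face towards the camera, so this is the holder's −x side and no half turn is needed. Next I'll check the pose in the hand.

```bash
python3 - <<'E'
import numpy as np,cv2
z=np.load("/tmp/side2.npz");W=z["W"][232:275,322:364].reshape(-1,3);W=W[~np.isnan(W[:,0])]
a=np.radians(51.8); X=np.array([np.cos(a),np.sin(a),0]);Y=np.array([-np.sin(a),np.cos(a),0])
L=np.c_[(W-[486.6,-357.8,270.4])@X,(W-[486.6,-357.8,270.4])@Y,W[:,2]-270.4]
P=L[(abs(L[:,0])<14)&(L[:,2]<-66)&(L[:,2]>-150)&(abs(L[:,1])<50)]
for _ in range(3):
    A=np.c_[P[:,1:],np.ones(len(P))];k=np.linalg.lstsq(A,P[:,0],rcond=None)[0];r=P[:,0]-A@k;P=P[abs(r)<2*r.std()]
print(len(P),"x=",k,"rms",r.std(),"yaw off deg",np.degrees(k[0]),"tilt",np.degrees(k[1]))
rect=cv2.minAreaRect(P[:,1:].astype(np.float32));print(rect)
print(P[:,1:].min(0),P[:,1:].max(0))
for zz in range(-140,-70,10):
    s=P[abs(P[:,2]-zz)<5][:,1]; print(zz,len(s),s.min().round(1),s.max().round(1))
E
python3 - <<'E'
E
cat > /dev/null; python3 - <<'E'
import numpy as np
# account for the -60 tool turn in the commanded pose
c=np.loadtxt("cmd.txt"); c[3]+=60; np.savetxt("cmd.txt",c); print(c)
E
python3 go.py 390 -120 340 95;python3 go.py 425 310 340 103.9
```

```text
570 x= [-0.00644569 -0.00862664 -4.56857808] rms 1.355754830230312 yaw off deg -0.36931072778871893 tilt -0.4942700785478244
((0.8562202453613281, -104.60198974609375), (79.10144805908203, 76.95885467529297), 0.031069133430719376)
[ -38.70914847 -143.09906319] [ 40.40648267 -66.13877176]
-140 39 -37.5 38.2
-130 82 -36.7 40.4
-120 80 -38.7 40.0
-110 81 -38.5 39.3
-100 86 -38.6 40.4
-90 84 -37.8 40.1
-80 69 -38.7 40.2
[ 486.6518333  -357.99780371  269.994       141.76      ]
offset [22.32 12.71 -7.  ] rot [0, 0, np.float64(46.8)] cmd [ 390.01 -120.02  339.99   94.96] rows 6.0
offset [42.54  7.2  -0.  ] rot [0, 0, np.float64(-8.9)] cmd [424.96 310.01 339.99 103.86] rows 9.0
```

Emit:
{"api": "step_arm", "payload": {
  "plan": [
    {"offset": [0, 0, -7], "rot": [0, 0, 0], "gripper": 0.5},
    {"offset": [0, 0, -7], "rot": [0, 0, 0], "gripper": 0.5},
    {"offset": [22.32, 12.71, -7], "rot": [0, 0, 46.8], "gripper": 0.5},
    {"offset": [22.32, 12.71, -7], "rot": [0, 0, 46.8], "gripper": 0.5},
    {"offset": [22.32, 12.71, -7], "rot": [0, 0, 46.8], "gripper": 0.5},
    {"offset": [22.32, 12.71, -7], "rot": [0, 0, 46.8], "gripper": 0.5},
    {"offset": [22.32, 12.71, -7], "rot": [0, 0, 46.8], "gripper": 0.5},
    {"offset": [22.32, 12.71, -7], "rot": [0, 0, 46.8], "gripper": 0.5},
    {"offset": [22.32, 12.71, -7], "rot": [0, 0, 46.8], "gripper": 0.5},
    {"offset": [22.32, 12.71, -7], "rot": [0, 0, 46.8], "gripper": 0.5},
    {"offset": [22.32, 12.71, -7], "rot": [0, 0, 46.8], "gripper": 0.5}
  ]
}}

```text
time_s: 4.8
eef_pos: [390.2, -120.8, 339.9]
ee_rot: [-0.0, 0.676, 0.737, -0.0]
force: [0.3, -0.6, -0.5]
grip_width: 0.127
grip_force: 60.3
```

Emit:
{"api": "step_arm", "payload": {
  "plan": [
    {"offset": [42.54, 7.2, 0], "rot": [0, 0, -8.9], "gripper": 0.5},
    {"offset": [42.54, 7.2, 0], "rot": [0, 0, -8.9], "gripper": 0.5},
    {"offset": [42.54, 7.2, 0], "rot": [0, 0, -8.9], "gripper": 0.5},
    {"offset": [42.54, 7.2, 0], "rot": [0, 0, -8.9], "gripper": 0.5},
    {"offset": [42.54, 7.2, 0], "rot": [0, 0, -8.9], "gripper": 0.5},
    {"offset": [42.54, 7.2, 0], "rot": [0, 0, -8.9], "gripper": 0.5},
    {"offset": [42.54, 7.2, 0], "rot": [0, 0, -8.9], "gripper": 0.5},
    {"offset": [42.54, 7.2, 0], "rot": [0, 0, -8.9], "gripper": 0.5},
    {"offset": [42.54, 7.2, 0], "rot": [0, 0, -8.9], "gripper": 0.5},
    {"offset": [42.54, 7.2, 0], "rot": [0, 0, -8.9], "gripper": 0.5},
    {"offset": [42.54, 7.2, 0], "rot": [0, 0, -8.9], "gripper": 0.5},
    {"offset": [42.54, 7.2, 0], "rot": [0, 0, -8.9], "gripper": 0.5}
  ]
}}

```text
time_s: 6.0
eef_pos: [425.3, 309.0, 339.8]
ee_rot: [-0.0, 0.617, 0.787, -0.0]
force: [0.1, -0.6, -0.3]
grip_width: 0.126
grip_force: 60.3
```

```bash
python3 go.py 432 315.2 206 103.9
```

```text
offset [ 0.34  0.81 13.4 ] rot [0, 0, np.float64(-0.0)] cmd [432.01 315.25 205.99 103.86] rows 3.0
```

Emit:
{"api": "step_arm", "payload": {
  "plan": [
    {"offset": [0.34, 0.81, 4], "rot": [0, 0, 0], "gripper": 0.5},
    {"offset": [0.34, 0.81, 8], "rot": [0, 0, 0], "gripper": 0.5},
    {"offset": [0.34, 0.81, 11], "rot": [0, 0, 0], "gripper": 0.5},
    {"offset": [0.34, 0.81, 13.4], "rot": [0, 0, 0], "gripper": 0.5},
    {"offset": [0.34, 0.81, 13.4], "rot": [0, 0, 0], "gripper": 0.5},
    {"offset": [0.34, 0.81, 13.4], "rot": [0, 0, 0], "gripper": 0.5}
  ]
}}

```text
time_s: 6.6
eef_pos: [432.5, 314.7, 207.0]
ee_rot: [0.0, 0.617, 0.787, 0.0]
force: [-0.3, -0.4, -0.0]
grip_width: 0.132
grip_force: 60.3
```

```bash
python3 - <<'E'
from h import *
s=sense();print(s["time_s"],s["eef_pos"],s["ee_rot"],s["force"],s["wrist_torque"],s["grip_force"])
o=[]
c=cam("side");np.savez("/tmp/side3.npz",W=c["W"],color=c["color"]);o.append(cv2.resize(c["color"][100:190,250:330,::-1],(400,450),interpolation=cv2.INTER_CUBIC))
c=cam("top");np.savez("/tmp/top3.npz",W=c["W"],color=c["color"]);o.append(cv2.resize(c["color"][165:255,170:250,::-1],(400,450),interpolation=cv2.INTER_CUBIC))
cv2.imwrite("pics/s3.png",np.hstack(o))
# holder pose & guard in shelf frame
a=np.radians(13.9);X=np.array([np.cos(a),np.sin(a)]);Y=np.array([-X[1],X[0]]);O=[453.2,321.3]
for n,b in(("side",(100,190,250,330)),("top",(165,255,170,250))):
    W=np.load(f"/tmp/{n}3.npz")["W"][b[0]:b[1],b[2]:b[3]].reshape(-1,3);L=np.c_[(W[:,:2]-O)@X,(W[:,:2]-O)@Y,W[:,2]]
    P=L[(abs(L[:,0]+24)<12)&(L[:,2]>75)&(L[:,2]<140)&(abs(L[:,1])<48)]
    if len(P)>20: k=np.polyfit(P[:,1],P[:,0],1); print(n,len(P),"holder: x at y0",k[1].round(2),"yaw",-np.degrees(k[0]).round(2),P[:,1:].min(0),P[:,1:].max(0))
    G=L[(abs(L[:,0]-6)<8)&(L[:,2]>72)&(L[:,2]<83)&(abs(L[:,1])<80)]
    if len(G)>20: k=np.polyfit(G[:,1],G[:,0],1); print(n,len(G),"guard x",k[1].round(2),"yaw",-np.degrees(k[0]).round(2),G[:,1].min(),G[:,1].max())
E
```

```text
6.6 [432.47228704 314.68533396 207.02822403] [2.40899848e-04 6.17047290e-01 7.86925939e-01 3.88203499e-04] [-0.34763827 -0.3540878  -0.02583192] [ 0.00563572 -0.08510853  0.01763565] 60.284321308135986
side 136 holder: x at y0 -25.33 yaw 1.63 [-46.10609991  75.19350829] [ 40.1298619 139.5237008]
side 39 guard x 7.24 yaw 0.09 -75.99041258062535 29.181693658334673
top 36 holder: x at y0 -26.74 yaw 4.81 [-39.75050815  79.36953819] [ -3.32397699 138.3361493 ]
top 54 guard x 7.8 yaw -0.15 -75.13136031784029 0.41498915288733335
```

View pics/s3.png

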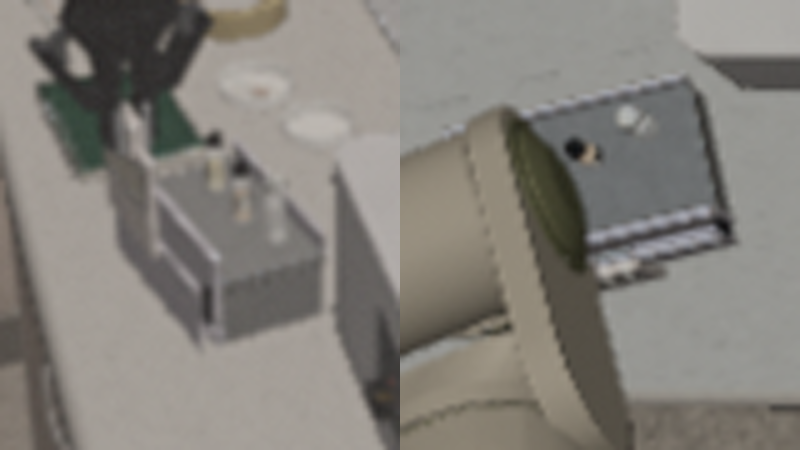

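The left half shows the holder upright in front of the guard at (130,190), clear of the lip; the right half shows the vials unmoved behind the guard. I'll approach the guard.

Emit:
{"api": "step_arm", "payload": {
  "plan": [
    {"offset": [0, 0.8, 0], "rot": [0, 0, 0], "gripper": 0.5},
    {"offset": [0, 1.5, 0], "rot": [0, 0, 0], "gripper": 0.5},
    {"offset": [0, 1.8, 0], "rot": [0, 0, 0], "gripper": 0.5},
    {"offset": [0, 2.0, 0], "rot": [0, 0, 0], "gripper": 0.5},
    {"offset": [0, 2.0, 0], "rot": [0, 0, 0], "gripper": 0.5},
    {"offset": [0, 2.0, 0], "rot": [0, 0, 0], "gripper": 0.5}
  ]
}}

```text
time_s: 7.3
eef_pos: [451.2, 320.1, 206.0]
ee_rot: [-0.0, 0.617, 0.787, -0.0]
force: [-0.1, -0.2, -1.4]
grip_width: 0.133
grip_force: 60.3
```

Emit:
{"api": "step_arm", "payload": {
  "plan": [
    {"offset": [0, 0.1, 0], "rot": [0, 0, 0], "gripper": 0.5},
    {"offset": [0, 0.1, 0], "rot": [0, 0, 0], "gripper": 0.5},
    {"offset": [0, 0.1, 0], "rot": [0, 0, 0], "gripper": 0.5}
  ]
}}

```text
time_s: 7.6
eef_pos: [452.2, 320.4, 206.0]
ee_rot: [-0.0, 0.617, 0.787, 0.0]
force: [-0.4, -0.8, -1.5]
grip_width: 0.132
grip_force: 60.3
```

Emit:
{"api": "step_arm", "payload": {
  "plan": [
    {"offset": [0, 0.1, 0], "rot": [0, 0, 0], "gripper": 0.5},
    {"offset": [0, 0.1, 0], "rot": [0, 0, 0], "gripper": 0.5},
    {"offset": [0, 0.1, 0], "rot": [0, 0, 0], "gripper": 0.5}
  ]
}}

```text
time_s: 7.9
eef_pos: [453.2, 320.6, 206.0]
ee_rot: [0.0, 0.617, 0.787, 0.0]
force: [-0.1, 0.4, -0.8]
grip_width: 0.129
grip_force: 60.3
```

Emit:
{"api": "step_arm", "payload": {
  "plan": [
    {"offset": [0, 0.1, 0], "rot": [0, 0, 0], "gripper": 0.5},
    {"offset": [0, 0.1, 0], "rot": [0, 0, 0], "gripper": 0.5},
    {"offset": [0, 0.1, 0], "rot": [0, 0, 0], "gripper": 0.5}
  ]
}}

```text
time_s: 8.2
eef_pos: [454.2, 320.8, 206.0]
ee_rot: [0.0, 0.617, 0.787, 0.0]
force: [-0.2, -0.4, -0.7]
grip_width: 0.129
grip_force: 60.3
```

Emit:
{"api": "step_arm", "payload": {
  "plan": [
    {"offset": [0, 0.1, 0], "rot": [0, 0, 0], "gripper": 0.5},
    {"offset": [0, 0.1, 0], "rot": [0, 0, 0], "gripper": 0.5},
    {"offset": [0, 0.1, 0], "rot": [0, 0, 0], "gripper": 0.5}
  ]
}}

```text
time_s: 8.5
eef_pos: [455.2, 321.1, 206.0]
ee_rot: [-0.0, 0.617, 0.787, -0.0]
force: [0.1, -0.1, -1.1]
grip_width: 0.133
grip_force: 60.3
```

Emit:
{"api": "step_arm", "payload": {
  "plan": [
    {"offset": [0, 0.1, 0], "rot": [0, 0, 0], "gripper": 0.5},
    {"offset": [0, 0.1, 0], "rot": [0, 0, 0], "gripper": 0.5},
    {"offset": [0, 0.1, 0], "rot": [0, 0, 0], "gripper": 0.5}
  ]
}}

```text
time_s: 8.8
eef_pos: [456.1, 321.3, 206.0]
ee_rot: [-0.0, 0.617, 0.787, -0.0]
force: [-0.4, 0.3, -0.8]
grip_width: 0.131
grip_force: 60.3
```

Emit:
{"api": "step_arm", "payload": {
  "plan": [
    {"offset": [0, 0.05, 0], "rot": [0, 0, 0], "gripper": 0.5},
    {"offset": [0, 0.1, 0], "rot": [0, 0, 0], "gripper": 0.5},
    {"offset": [0, 0.1, 0], "rot": [0, 0, 0], "gripper": 0.5}
  ]
}}

```text
time_s: 9.1
eef_pos: [456.6, 321.5, 205.9]
ee_rot: [-0.001, 0.617, 0.787, -0.001]
force: [-4.2, -2.3, 2.3]
grip_width: 0.131
grip_force: 60.6
```

Emit:
{"api": "step_arm", "payload": {
  "plan": [
    {"offset": [0, 0, 0], "rot": [0, 0, 0], "gripper": 0.5},
    {"offset": [0, 0, 0], "rot": [0, 0, 0], "gripper": 0.5},
    {"offset": [0, 0.03, 0], "rot": [0, 0, 0], "gripper": 0.5},
    {"offset": [0, 0.03, 0], "rot": [0, 0, 0], "gripper": 0.5}
  ]
}}

```text
time_s: 9.5
eef_pos: [456.8, 321.5, 205.9]
ee_rot: [-0.001, 0.616, 0.787, -0.001]
force: [-6.1, -1.9, 2.6]
grip_width: 0.125
grip_force: 60.7
```

```bash
python3 - <<'E'
from h import *
for i in range(3):
    s=sense();print(s["time_s"],s["eef_pos"],s["ee_rot"],s["force"],s["wrist_torque"]);capture("top")
E
```

```text
9.5 [456.77098842 321.50346974 205.86628404] [-6.03484256e-04  6.16487726e-01  7.87363752e-01 -9.18040383e-04] [-6.08700022 -1.88017564  2.60843578] [-0.35271074  1.35634405 -0.03172234]
9.55 [456.77271756 321.50694075 205.86022203] [-5.92219341e-04  6.16502231e-01  7.87352406e-01 -9.14743595e-04] [-5.68091386 -1.63647833  2.66174265] [-0.36791719  1.37604507 -0.01223076]
9.6 [456.75597132 321.53466823 205.86374658] [-5.95140013e-04  6.16473971e-01  7.87374544e-01 -9.03099386e-04] [-6.38192023 -0.90610648  1.7687144 ] [-0.36648304  1.32940217  0.04017223]
```

Contact at about 6 N with almost no yaw moment, so the holder lies flush on the guard. I'll back off 2.4 mm to mid-slot and go down.

Emit:
{"api": "step_arm", "payload": {
  "plan": [
    {"offset": [0, -0.24, 0], "rot": [0, 0, 0], "gripper": 0.5},
    {"offset": [0, -0.24, 0], "rot": [0, 0, 0], "gripper": 0.5},
    {"offset": [0, -0.24, 0.4], "rot": [0, 0, 0], "gripper": 0.5},
    {"offset": [0, -0.24, 0.8], "rot": [0, 0, 0], "gripper": 0.5},
    {"offset": [0, -0.24, 1.1], "rot": [0, 0, 0], "gripper": 0.5},
    {"offset": [0, -0.24, 1.3], "rot": [0, 0, 0], "gripper": 0.5},
    {"offset": [0, -0.24, 1.5], "rot": [0, 0, 0], "gripper": 0.5},
    {"offset": [0, -0.24, 1.5], "rot": [0, 0, 0], "gripper": 0.5}
  ]
}}

```text
time_s: 10.45
eef_pos: [455.0, 321.0, 190.7]
ee_rot: [-0.0, 0.617, 0.787, -0.0]
force: [0.8, 0.3, -0.6]
grip_width: 0.129
grip_force: 60.3
```

Emit:
{"api": "step_arm", "payload": {
  "plan": [
    {"offset": [0, 0, 0.4], "rot": [0, 0, 0], "gripper": 0.5},
    {"offset": [0, 0, 0.8], "rot": [0, 0, 0], "gripper": 0.5},
    {"offset": [0, 0, 1.2], "rot": [0, 0, 0], "gripper": 0.5},
    {"offset": [0, 0, 1.5], "rot": [0, 0, 0], "gripper": 0.5},
    {"offset": [0, 0, 1.5], "rot": [0, 0, 0], "gripper": 0.5},
    {"offset": [0, 0, 1.5], "rot": [0, 0, 0], "gripper": 0.5}
  ]
}}

```text
time_s: 11.05
eef_pos: [455.1, 321.1, 176.0]
ee_rot: [0.0, 0.617, 0.787, 0.0]
force: [-0.2, 0.2, -0.2]
grip_width: 0.129
grip_force: 60.3
```

```bash
python3 - <<'E'
from h import *
for n in("side",):
    s=sense();print(s["time_s"],s["eef_pos"],s["ee_rot"],s["force"],s["wrist_torque"])
    c=cam(n); cv2.imwrite("pics/s4.png",cv2.resize(c["color"][100:190,250:330,::-1],(480,540),interpolation=cv2.INTER_CUBIC))
E
```

```text
11.05 [455.08247744 321.07005868 176.00960857] [1.91597908e-06 6.16547318e-01 7.87317855e-01 2.26965397e-05] [-0.19598822  0.24659626 -0.21864872] [ 0.00831719 -0.0336302  -0.03081603]
```

View pics/s4.png

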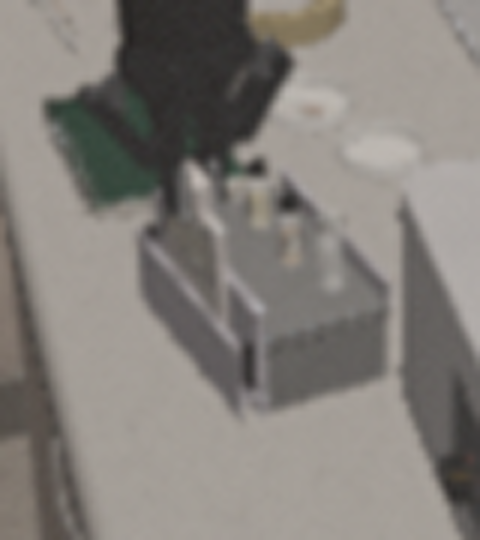

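The holder sits in the slot behind the lip at (215,270), with no force on it and the vials standing. I'll go on down to the clip.

Emit:
{"api": "step_arm", "payload": {
  "plan": [
    {"offset": [0, 0, 0.3], "rot": [0, 0, 0], "gripper": 0.5},
    {"offset": [0, 0, 0.6], "rot": [0, 0, 0], "gripper": 0.5},
    {"offset": [0, 0, 0.8], "rot": [0, 0, 0], "gripper": 0.5},
    {"offset": [0, 0, 0.9], "rot": [0, 0, 0], "gripper": 0.5},
    {"offset": [0, 0, 0.9], "rot": [0, 0, 0], "gripper": 0.5}
  ]
}}

```text
time_s: 11.6
eef_pos: [455.1, 321.1, 167.4]
ee_rot: [0.0, 0.617, 0.787, 0.0]
force: [-1.4, -1.1, 6.3]
grip_width: 0.131
grip_force: 61.2
```

Emit:
{"api": "step_arm", "payload": {
  "plan": [
    {"offset": [0, 0, 0.1], "rot": [0, 0, 0], "gripper": 0.5},
    {"offset": [0, 0, 0.2], "rot": [0, 0, 0], "gripper": 0.5},
    {"offset": [0, 0, 0.3], "rot": [0, 0, 0], "gripper": 0.5},
    {"offset": [0, 0, 0.3], "rot": [0, 0, 0], "gripper": 0.5}
  ]
}}

```text
time_s: 12.0
eef_pos: [455.2, 321.1, 164.7]
ee_rot: [0.0, 0.617, 0.787, 0.0]
force: [-1.3, -0.8, 7.4]
grip_width: 0.128
grip_force: 61.5
```

Emit:
{"api": "step_arm", "payload": {
  "plan": [
    {"offset": [0, 0, 0.1], "rot": [0, 0, 0], "gripper": 0.5},
    {"offset": [0, 0, 0.15], "rot": [0, 0, 0], "gripper": 0.5},
    {"offset": [0, 0, 0.15], "rot": [0, 0, 0], "gripper": 0.5}
  ]
}}

```text
time_s: 12.3
eef_pos: [455.2, 321.1, 163.3]
ee_rot: [0.0, 0.617, 0.787, 0.0]
force: [-1.7, -1.1, 8.4]
grip_width: 0.128
grip_force: 61.5
```

Emit:
{"api": "step_arm", "payload": {
  "plan": [
    {"offset": [0, 0, 0.05], "rot": [0, 0, 0], "gripper": 0.5},
    {"offset": [0, 0, 0.1], "rot": [0, 0, 0], "gripper": 0.5},
    {"offset": [0, 0, 0.1], "rot": [0, 0, 0], "gripper": 0.5}
  ]
}}

```text
time_s: 12.6
eef_pos: [455.3, 321.2, 162.8]
ee_rot: [0.0, 0.616, 0.787, 0.001]
force: [-3.6, -0.7, 12.3]
grip_width: 0.128
grip_force: 62.1
```

Emit:
{"api": "step_arm", "payload": {
  "plan": [
    {"offset": [0, 0, 0.04], "rot": [0, 0, 0], "gripper": 0.5},
    {"offset": [0, 0, 0.04], "rot": [0, 0, 0], "gripper": 0.5},
    {"offset": [0, 0, 0.04], "rot": [0, 0, 0], "gripper": 0.5},
    {"offset": [0, 0, 0.04], "rot": [0, 0, 0], "gripper": 0.5}
  ]
}}

```text
time_s: 13.0
eef_pos: [455.3, 321.2, 162.8]
ee_rot: [0.0, 0.616, 0.787, 0.001]
force: [-4.2, -1.2, 15.4]
grip_width: 0.135
grip_force: 62.6
```

```bash
python3 - <<'E'
from h import *
c=cam("side"); cv2.imwrite("pics/s5.png",cv2.resize(c["color"][100:190,250:330,::-1],(480,540),interpolation=cv2.INTER_CUBIC))
s=sense();print(s["time_s"],s["eef_pos"],s["ee_rot"],s["force"],s["wrist_torque"],s["grip_force"])
E
```

```text
13.05 [455.29618174 321.22109752 162.76133201] [4.06334720e-04 6.16475815e-01 7.87373447e-01 6.77233581e-04] [-4.5572395  -1.39365817 15.80811459] [-0.48740249  0.88388819  0.02432622] 62.63324975967407
```

View pics/s5.png

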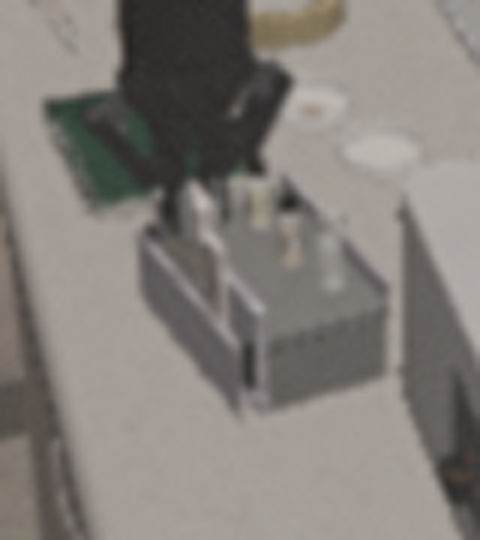

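The holder is on the slot floor: z stopped at 162.8 mm as predicted, with about 15 N of press. The vials still stand at (265,210), (290,240) and (332,262). Handing in.

```bash
python3 -c "
from rig import *
print(finish_job())"
```

```text
the job is handed in; nothing more can be done
None
```

I handed the job in with the holder still gripped and pressed onto the slot floor at about 15 N, label outwards at mid-shelf, after it touched the guard board at about 6 N; the vials had not moved. No verdict came back.

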